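# Space the tube blocks in the cooling tray with a gauge

## Task

Set the two metal tube blocks in the black tray with equal air gaps, using the white spacer gauge: stand the gauge upright in the channel between the tray's end stop and the nearer block and slide that block along until end stop, gauge and block touch; then lift the gauge out, stand it on the other side of that block and slide the second block up against it gently, without shifting the first. Finally lift the gauge out and stand it back upright in its steel dish, leaving both blocks flat in the tray a gauge's thickness apart and from the stop; keep the blocks down in the tray throughout, and leave the other things on the bench where they are.

Things in the scene. Friction and masses are not known exactly. Their poses are not given: they have to be found in the camera images.
- tray: fixed black tray, a straight channel along its y axis: floor 6 mm thick, 380 mm long (y from -200 to +180 mm), two side lips whose tops are 20 mm above the bench, 64 mm clear between them (the channel's middle is x = 0). The +y end has the end stop; the -y end is open. Origin: on the bench under the channel's middle line, 155 mm from the stop's face. z is up
- stop_face (a point): centre of the end stop's inner face, which looks along the tray's -y. The stop is a fixed block 64 mm wide, 25 mm thick, its top 46 mm above the bench. The point is 26 mm above the bench, on the channel's middle line
- block1_c (a point): first block, the one nearer the end stop: steel tube block with 12 small bores (3 x 4) in its top, 60 mm across the tray (x), 70 mm along the row (y), 45 mm high, about 0.9 kg. Lies loose in the tray channel, square to it, and slides along it (dry friction). The point is its centre, 22.5 mm above the tray floor; its y axis runs along the row
- block2_c (a point): second block, farther from the end stop: aluminium tube block with 4 wide bores in its top, 60 mm across the tray (x), 56 mm along the row (y), 45 mm high, about 0.25 kg, so it slides with far less force than the first block, which only friction holds. Lies loose in the tray channel, square to it, and slides along it (dry friction). The point is its centre, 22.5 mm above the tray floor; its y axis runs along the row
- spacer_c (a point): the spacer gauge, one white plastic piece 92 mm tall, 0.11 kg, standing upright in the dish at the start: lower part 46 mm wide (its x) x 20 mm thick (its y: the gap to set) x 50 mm high; on it, centred, an upright flat grip 30 mm wide (x) x 12 mm thick (y) x 42 mm high, to be pinched across its thickness with the fingers above the blocks. The point is its centre, 46 mm above its foot; the grip's middle is 25 mm above the point. In the row its y axis lies along the tray's y
- dish: fixed shallow steel dish for the gauge, 100 mm (x) x 80 mm (y), rim 12 mm high, walls 4 mm, floor 4 mm above the bench; origin at the middle of its underside. It stands on the left or on the right of the tray
- tipbox: bystander: dark blue pipette-tip box with a blue top plate, 85 x 75 x 49 mm; origin at the middle of its underside
- flask: bystander: glass bottle with blue cap, 76 mm across, 130 mm tall; origin at the middle of its underside
- beaker: bystander: clear open beaker, 70 mm across, 85 mm tall; origin at the middle of its underside
- spare: bystander: spare aluminium tube block with 6 bores, 60 x 80 x 45 mm, standing on the bench outside the tray; origin at the middle of its underside
- petri: bystander: clear closed petri dish, 90 mm across, 16 mm high; origin at the middle of its underside
- pipette: bystander: black hand pipette lying flat, about 240 mm long, 24 mm thick; origin at the middle of its underside
Mind the look-alikes: they are no part of the job. Leave any red or yellow look-alike of the part that bears block1_c alone.

How it is judged:
By the outcome, as a careful person would: the job done as asked, in the order asked, and still so for the second after the job is handed in, with the robot touching nothing.
It also fails if it takes over 72 s, if anything falls off the work surface, if the arm or the gripper's body presses on something with over 40 N, if the wrist force passes 120 N, or if a joint passes its speed limit or range.

## Robot

A 6-joint arm with a two-finger parallel gripper is mounted at the origin on the work surface. World frame = base frame: x ahead of the robot, y to its left, z up, the work surface at z = 0. Lengths are in m, angles in rad, forces in N, time in s.
With the tool pointing down it reaches from about 0.4 to 0.825 m from the base axis. Payload 7 kg.
Tool frame: the origin (TCP) lies midway between the tips of the shut fingers; the grasp point (between the pads) lies 19 mm behind it (ctrl.grip_depth is the distance from the TCP to the grasp point, in m); z points along the fingers, y is the line along which they close (so a half turn about z gives the same grasp; the last joint's range is limited). The gripper opens to 85 mm and grips with 20 to 120 N. Pads are 22 mm wide; open, the fingers measure 114 mm over their backs; the gripper's body (76 mm by 85 mm) begins 54 mm behind the grasp point. The pads swing forward as they close: fully open they stand 13 mm farther back than shut.
Start: joints at [-1.061, 0.359, 0.012, 0, -1.224, -0.288], TCP at [0.148, -0.658, 0.231] pointing down, gripper open.
Joint ranges: [-3.07, 3.07], [-1.43, 2.12], [-1.02, 1.25], [-3.03, 1.67], [-3.05, -0], [-3.03, 3.03]. Speed limits (rad/s): [2.39, 2.39, 3.01, 3.14, 3.14, 3.14].

## Interface

Orientations are given as a unit quaternion [w, x, y, z].
In Python, from station import ctrl, snapshot gives the robot as it stands.
- The arm moves only by the tool move_arm, never from a script. Its argument "plan" is a list of rows, each a list of 4 numbers: the shift along the tool's x, y, z scaled (see below), then the turn about the tool's z scaled (see below). A call has 1 to 8 rows; each row shifts and turns the commanded pose from where the row before left it, along the tool's axes as they then stand; what a row does not reach is not made up. The controller multiplies each number of a shift by 0.2 m and each number of a turn by pi rad. A row lasts 1/12 s, in which the tool goes at most 41.7 mm and 7.16 degrees, less where a joint would pass 70% of its speed; a pose out of reach is approached as far as the arm can. A call with a number of a shift or a turn outside -1 to 1 is refused whole. A call with a gripper value outside its range is refused whole. "hand" is the gripper command: -1 is fully open, 1 is shut, values between are in proportion, set as the call begins (left out, the last holds). The fingers move at their own pace and stop on an object; the grip force is fixed at half the most. Time passes only in rows, so rows that do not move let the fingers close. It gives the time, the measured TCP pose, the force, the opening and the grip force at its end, in the units of the state.
- ctrl.sense(): the state, without advancing time (a new reading comes with each control period).
- snapshot(name): name is "scene" or "top" or "wrist"; returns a dict with "image" (480x640x3 uint8, red, green, blue), "mtx" (3x3 intrinsics, pixels), "pose" (4x4, takes a point from camera to world coordinates). Camera axes: x right, y up, looking along -z (the intrinsics and any distortion apply to the point x, -y, -z); pixel columns grow to the right and rows downward; lengths in m; the calibration is good to about 2 mm. A picture is of the moment at which its call begins. There is no depth.
- ctrl.finish_job(): hands the job in; it is judged then, once.
The state is a dict: "clock": time; "joint_pos": joint angles; "qd": joint speeds; "tau": joint torques, N m; "position": TCP position; "tool_rot": TCP orientation; "force": force on the tool from outside, world axes, zero at the start; "moment": the same for the moment, N m; "width": finger opening in m; "gripper_force": force on a finger pad.
Only numpy, scipy, OpenCV 4.12 (cv2) and the standard library are available. Lean on these libraries where they do the work, as an engineer would, in place of code of your own. Each camera call takes 0.05 s, during which the arm holds its last target. There are 200 camera calls.

## Working session

There is one attempt and no reset: what is moved stays moved. The work goes in short steps, Python scripts to look and compute and a tool call to move; the robot and the scene stay as the last step left them, time stands still between calls to the robot, and variables do not carry over. Pictures are saved under pics/ and viewed, at most 10 in all, crops included, and the job is handed in when it is done.

Besides the shell and the picture viewer there is one more tool, called after "Emit:" as a command line: name --pt "numbers of a row" for each row, then --argument value for the rest. move_arm: Moves the arm, as the interface text tells. Shifts and turns lie within -1 to 1; 1 stands for 0.2 m of shift or pi rad of turn. Its arguments: {"type":"object","properties":{"plan":{"type":"array","items":{"type":"array","items":{"type":"number","minimum":-1,"maximum":1}}},"hand":{"type":"number"}},"required":["plan"]}

```bash
ls; mkdir -p pics
python3 - <<'E'
from station import ctrl, snapshot
import cv2,numpy as np,pickle
d={}
for n in ("scene","top"):
    s=snapshot(n); d[n]=s; cv2.imwrite(f"pics/{n}0.png",s["image"][...,::-1])
    print(n,np.round(s["mtx"],1).tolist(),np.round(s["pose"],3).tolist(),[k for k in s])
pickle.dump(d,open("d0.pkl","wb"))
print(ctrl.sense())
E
```

```text
pics
scene [[480.2, 0.0, 320.7], [0.0, 480.2, 236.3], [0.0, 0.0, 1.0]] [[0.151, -0.736, 0.66, 1.145], [0.988, 0.123, -0.088, -0.091], [-0.016, 0.666, 0.746, 0.739], [0.0, 0.0, 0.0, 1.0]] ['image', 'mtx', 'pose']
top [[618.5, 0.0, 324.5], [0.0, 618.5, 239.0], [0.0, 0.0, 1.0]] [[0.024, 0.984, -0.175, 0.324], [-1.0, 0.021, -0.019, 0.001], [-0.015, 0.175, 0.984, 1.251], [0.0, 0.0, 0.0, 1.0]] ['image', 'mtx', 'pose']
{'clock': 0.1, 'joint_pos': array([-1.06087060e+00,  3.59347996e-01,  1.11798767e-02, -2.78996092e-04,
       -1.22413184e+00, -2.88130068e-01]), 'qd': array([-0.0010818 , -0.00194024,  0.00089694,  0.0013023 ,  0.00071467,
       -0.00026159]), 'tau': array([-4.43516139e-03, -5.84760368e+01,  2.94105721e+01,  6.95454106e+00,
       -3.15393838e-03, -8.66611316e-08]), 'position': array([ 0.14838025, -0.65805632,  0.23045434]), 'tool_rot': array([-1.71238227e-04, -1.10623423e-01,  9.93862101e-01,  7.43712887e-04]), 'force': array([-0.63126252, -0.38672287, -0.42407348]), 'moment': array([ 0.0203699 , -0.03619104,  0.01440133]), 'gripper_force': 0.0, 'width': 0.08556416601344329}
```

View pics/top0.png

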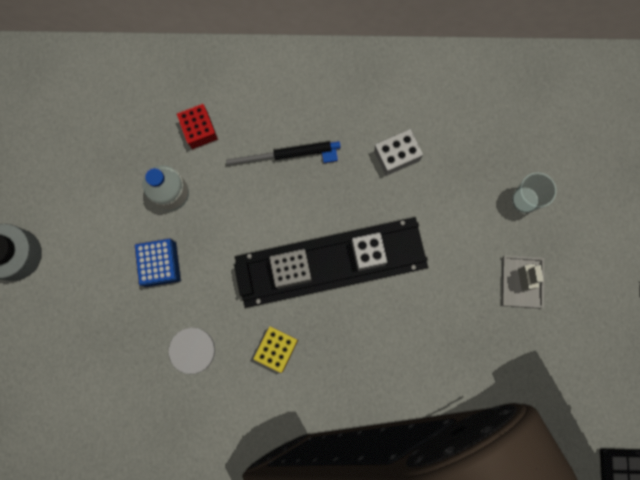

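View pics/scene0.png

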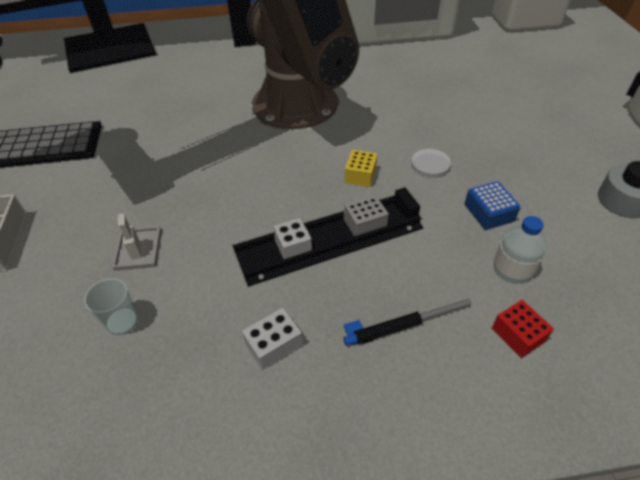

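The top view shows the tray with its stop at the left (243,280), block1 at (291,268), and block2 at (369,250). The dish is at (523,282) with the white gauge at (533,275). These could be mistaken for the parts:
- **Block1:** red (197,125) and yellow (275,349) blocks. The steel 12-bore block in the tray is the right one.
- **Block2:** the spare 6-bore block at (398,150).
- **Gauge:** nothing else resembles it.

Next I'll cast coarse positions.

```bash
cat > h.py <<'E'
import numpy as np,cv2,pickle
from station import ctrl,snapshot
def ray(s,p):
    K,P=np.array(s["mtx"]),np.array(s["pose"])
    d=np.linalg.inv(K)@[p[0],p[1],1.]; d=P[:3,:3]@[d[0],-d[1],-d[2]]
    return P[:3,3],d/np.linalg.norm(d)
def cast(s,p,z):
    o,d=ray(s,p); return o+d*(z-o[2])/d[2]
def tri(s1,p1,s2,p2):
    o1,d1=ray(s1,p1);o2,d2=ray(s2,p2)
    a=np.linalg.lstsq(np.c_[d1,-d2],o2-o1,rcond=None)[0]
    A,B=o1+d1*a[0],o2+d2*a[1]; return (A+B)/2,np.linalg.norm(A-B)
def proj(s,X):
    P=np.array(s["pose"]);q=P[:3,:3].T@(np.array(X)-P[:3,3]);q=np.array([q[0],-q[1],-q[2]])
    q=np.array(s["mtx"])@q; return q[:2]/q[2]
E
python3 - <<'E'
from h import *
d=pickle.load(open("d0.pkl","rb"));t,s=d["top"],d["scene"]
np.set_printoptions(precision=3,suppress=True)
for n,p,z in [("stop",(252,279),.046),("b1",(291,268),.051),("b2",(369,250),.051),("dish",(523,282),.01),("end",(422,243),.02),("screwL",(250,256),.02),("screwR",(403,223),.02),("sL2",(258,301),.02),("sR2",(413,267),.02)]: print(n,cast(t,p,z))
print("gauge",tri(t,(535,270),s,(122,217)),"b1",tri(t,(291,268),s,(366,209)),"b2",tri(t,(369,250),s,(292,232)))
w=snapshot("wrist");cv2.imwrite("pics/w0.png",w["image"][...,::-1])
print(w["mtx"],w["pose"],ctrl.sense()["position"])
E
```

```text
stop [0.456 0.164 0.046]
b1 [0.478 0.088 0.051]
b2 [ 0.517 -0.064  0.051]
dish [ 0.465 -0.375  0.01 ]
end [ 0.539 -0.172  0.02 ]
screwL [0.505 0.174 0.02 ]
screwR [ 0.579 -0.134  0.02 ]
sL2 [0.415 0.154 0.02 ]
sR2 [ 0.49  -0.154  0.02 ]
gauge (array([ 0.477, -0.37 ,  0.107]), np.float64(0.003307557711297274)) b1 (array([0.478, 0.09 , 0.053]), np.float64(0.003151281413824303)) b2 (array([ 0.517, -0.063,  0.053]), np.float64(0.00045367419457832534))
[[396.263   0.    316.669]
 [  0.    396.263 238.524]
 [  0.      0.      1.   ]] [[-0.221 -0.942 -0.255  0.084]
 [ 0.975 -0.213 -0.058 -0.671]
 [ 0.001 -0.261  0.965  0.373]
 [ 0.     0.     0.     1.   ]] [ 0.148 -0.658  0.231]
```

View pics/w0.png

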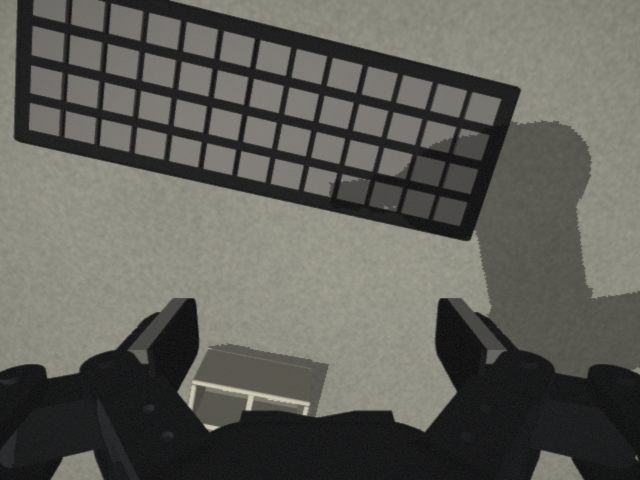

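The wrist view shows only the keyboard and fingers. The camera sits on the tool's +x side and looks at the space ahead of the tips. I'll move over the dish.

Emit:
move_arm --pt "-0.158 0.0875 0 0" --pt "-0.158 0.0875 0 0" --pt "-0.158 0.0875 0 0" --pt "-0.158 0.0875 0 0" --pt "-0.158 0.0875 0 0" --pt "-0.158 0.0875 0 0" --pt "-0.158 0.0875 0 0" --pt "-0.158 0.0875 0 0"

```text
clock: 0.82
position: [0.3652, -0.4648, 0.2312]
tool_rot: [-0.0, -0.111, 0.994, 0.0]
force: [0.7, -0.7, 0.3]
width: 0.0854
gripper_force: 0.0
```

Emit:
move_arm --pt "-0.158 0.0875 0 0" --pt "-0.158 0.0875 0 0" --pt "-0.158 0.0875 0 0" --pt "-0.158 0.0875 0 0" --pt "0 0 0 0" --pt "0 0 0 0"

```text
clock: 1.32
position: [0.4734, -0.3686, 0.2309]
tool_rot: [-0.0, -0.112, 0.994, 0.0]
force: [0.3, -0.7, -1.4]
width: 0.0851
gripper_force: 0.0
```

Run:
```python
from h import *
w=snapshot("wrist");pickle.dump(w,open("w1.pkl","wb"));cv2.imwrite("pics/w1.png",w["image"][...,::-1])
print(w["pose"],ctrl.sense()["position"],ctrl.sense()["tool_rot"])
```

```text
[[-2.23714840e-01 -9.40919601e-01 -2.54208526e-01  4.09565944e-01]
 [ 9.74654579e-01 -2.16064974e-01 -5.80032598e-02 -3.81214986e-01]
 [-3.49154518e-04 -2.60741694e-01  9.65408539e-01  3.72967861e-01]
 [ 0.00000000e+00  0.00000000e+00  0.00000000e+00  1.00000000e+00]] [ 0.47251777 -0.36943666  0.23090213] [-3.66584820e-04 -1.11541305e-01  9.93759706e-01  2.23323544e-04]
```

View pics/w1.png

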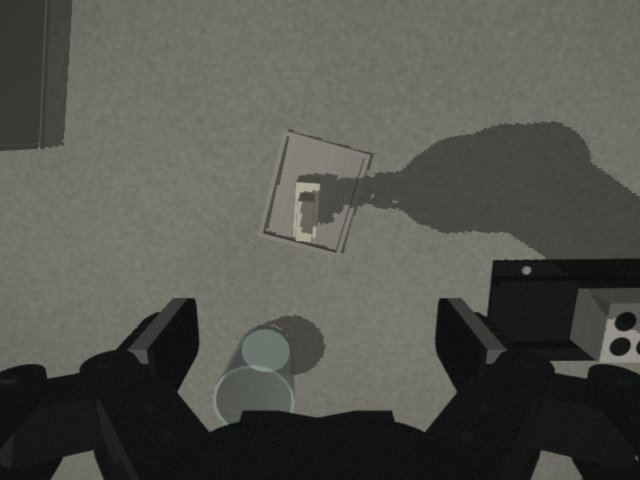

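The gauge is at (308,210) in the dish (270–370, 130–250), its thickness running nearly along the tool's y. The tray's open end is at (495,300). Now a close crop to check the choice.

Run:
```python
from h import *
w=pickle.load(open("w1.pkl","rb"));im=w["image"]
c=im[125:260,255:380,::-1];c=cv2.convertScaleAbs(cv2.resize(c,None,fx=4.4,fy=4.4,interpolation=cv2.INTER_NEAREST),alpha=1.4)
cv2.imwrite("pics/c1.png",c)
```

```text
(no output)
```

View pics/c1.png

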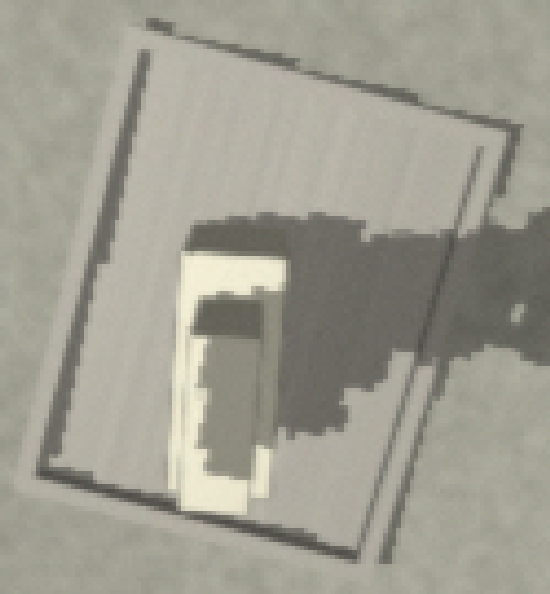

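This is the white gauge standing in the dish. Its grip-top corners in the crop are (190,337), (265,337), (250,512) and (180,512). I'll cast these and triangulate with the top view for height.

Run:
```python
from h import *
np.set_printoptions(precision=4,suppress=True)
w=pickle.load(open("w1.pkl","rb"));d=pickle.load(open("d0.pkl","rb"))
f=lambda q:(q[0]/4.4+255-.5,q[1]/4.4+125-.5)
C=[cast(w,f(q),.096) for q in [(190,337),(265,337),(250,512),(180,512)]]
print(np.array(C)); c=np.mean(C,0); print("centre",c, "sizes",[np.linalg.norm(C[i]-C[i-1]) for i in range(4)])
for a,b in((0,3),(1,2)): v=C[a]-C[b]; print("x-axis ang",np.degrees(np.arctan2(v[1],v[0])))
B=[cast(w,f(q),.054) for q in [(183,252),(288,258)]];print("base top edge",B,np.linalg.norm(B[0]-B[1]),np.degrees(np.arctan2(*(B[1]-B[0])[[1,0]])))
D=[cast(w,f(q),.012) for q in [(135,28),(515,128),(380,562),(25,485)]];print("dish",np.mean(D,0),[np.linalg.norm(D[i]-D[i-1]) for i in range(4)],np.degrees(np.arctan2(*(D[0]-D[3])[[1,0]])))
pc=proj(w,c)
# top camera: white blob
hsv=cv2.cvtColor(d["top"]["image"],cv2.COLOR_RGB2HSV)
print("proj in top",proj(d["top"],c),"scene",proj(d["scene"],c))
for n,(u,v) in(("top",(535,272)),("scene",(122,220))):
    g=d[n]["image"][v-12:v+14,u-16:u+16].min(2); m=(g>175).astype(np.uint8)
    N,l,s,cc=cv2.connectedComponentsWithStats(m); 
    for i in range(1,N):
        if s[i,4]>6: print(n,s[i]+[u-16,v-12,0,0,0],cc[i]+[u-16,v-12])
```

```text
[[ 0.4588 -0.3838  0.096 ]
 [ 0.4561 -0.372   0.096 ]
 [ 0.4851 -0.368   0.096 ]
 [ 0.4877 -0.3792  0.096 ]]
centre [ 0.4719 -0.3757  0.096 ] sizes [np.float64(0.029201460759476997), np.float64(0.01203401098741112), np.float64(0.029239538303040494), np.float64(0.011536768681140456)]
x-axis ang -171.02370542602148
x-axis ang -171.99585124601222
base top edge [array([ 0.4513, -0.3887,  0.054 ]), array([ 0.448 , -0.3698,  0.054 ])] 0.019189848421699036 99.66576586922585
dish [ 0.4645 -0.371   0.012 ] [np.float64(0.09771685231905265), np.float64(0.07908156981729376), np.float64(0.09556399684116874), np.float64(0.07812871791429013)] 177.80967407256117
proj in top [537.277 273.629] scene [122.0424 219.4737]
```

Emit:
move_arm --pt "0.01 -0.03 0.13 0.024" --pt "0 0 0.13 0" --pt "0 0 0.13 0" --pt "0 0 0 0" --pt "0 0 0 0"

```text
clock: 1.78
position: [0.47, -0.3771, 0.1526]
tool_rot: [-0.001, -0.073, 0.997, 0.001]
force: [0.2, 0.4, 0.7]
width: 0.0855
gripper_force: 0.0
```

Run:
```python
from h import *
w=snapshot("wrist");pickle.dump(w,open("w2.pkl","wb"));im=w["image"]
print(ctrl.sense()["position"],proj(w,(.4719,-.3757,.096)))
u,v=proj(w,(.4719,-.3757,.096)).astype(int);u0,v0=u-70,v-70;print(u0,v0)
c=im[v0:v0+140,u0:u0+140,::-1];c=cv2.convertScaleAbs(cv2.resize(c,None,fx=4,fy=4,interpolation=cv2.INTER_NEAREST),alpha=1.4)
cv2.imwrite("pics/c2.png",c)
```

```text
[ 0.47118544 -0.37749216  0.15418506] [314.76765738 263.71818527]
244 193
```

View pics/c2.png

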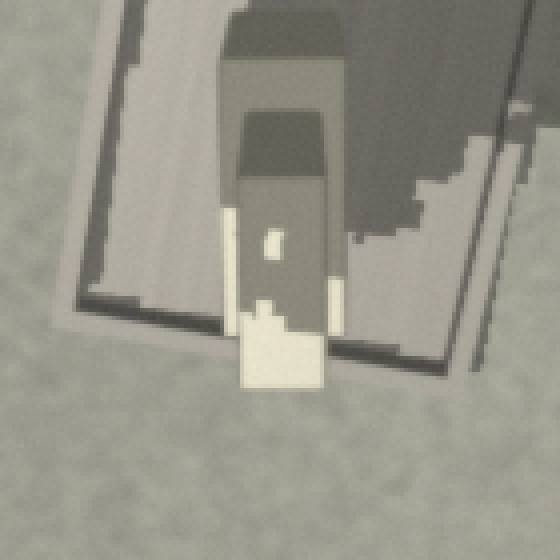

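The second view puts the grip-top centre at (314,263), against a prediction of (314.8,263.7). That confirms the height of 0.096 and shows the gauge is aligned. Now descend and grip.

Emit:
move_arm --pt "-0.003 0.009 0.115 0" --pt "0 0 0.115 0" --pt "0 0 0.115 0" --pt "0 0 0.115 0" --pt "0 0 0 0" --pt "0 0 0 0"

```text
clock: 2.33
position: [0.4722, -0.3752, 0.0624]
tool_rot: [-0.0, -0.073, 0.997, -0.0]
force: [1.1, 0.1, 0.7]
width: 0.0855
gripper_force: 0.0
```

Emit:
move_arm --hand 1 --pt "0 0 0 0" --pt "0 0 0 0" --pt "0 0 0 0" --pt "0 0 0 0" --pt "0 0 0 0" --pt "0 0 0 0" --pt "0 0 0 0" --pt "0 0 0 0"

```text
clock: 3.0
position: [0.472, -0.3746, 0.0615]
tool_rot: [0.0, -0.073, 0.997, -0.0]
force: [0.4, 0.3, 2.0]
width: 0.011
gripper_force: 59.8
```

Emit:
move_arm --pt "0 0 -0.05 0" --pt "0 0 -0.15 0" --pt "0 0 -0.2 0" --pt "0 0 -0.2 0" --pt "0 0 -0.1 0" --pt "0 0 0 0"

```text
clock: 3.5
position: [0.4742, -0.3761, 0.2082]
tool_rot: [0.004, -0.074, 0.997, -0.003]
force: [0.0, -0.7, -0.7]
width: 0.011
gripper_force: 59.5
```

Emit:
move_arm --pt "-0.03 0.08 0 0" --pt "-0.06 0.16 0 0" --pt "-0.06 0.16 0 0" --pt "-0.06 0.16 0 0" --pt "-0.06 0.16 0 0" --pt "-0.06 0.16 0 0" --pt "-0.06 0.16 0 0" --pt "-0.06 0.16 0 0"

```text
clock: 4.17
position: [0.5256, -0.1224, 0.2016]
tool_rot: [-0.0, -0.073, 0.997, 0.0]
force: [-0.4, 0.4, -1.9]
width: 0.0111
gripper_force: 59.4
```

Emit:
move_arm --pt "-0.06 0.16 0 0" --pt "-0.06 0.16 0 0" --pt "-0.06 0.16 0 0" --pt "-0.06 0.16 0 0" --pt "-0.03 0.08 0 -0.029" --pt "0 0 0 0" --pt "0 0 0 0"

```text
clock: 4.75
position: [0.5581, 0.0272, 0.2012]
tool_rot: [-0.0, -0.119, 0.993, -0.0]
force: [0.1, -0.8, -1.4]
width: 0.0114
gripper_force: 59.4
```

Run:
```python
from h import *
w=snapshot("wrist");pickle.dump(w,open("w3.pkl","wb"));cv2.imwrite("pics/w3.png",cv2.convertScaleAbs(w["image"][...,::-1],alpha=1.5))
print(w["pose"],ctrl.sense()["position"],ctrl.sense()["tool_rot"])
```

```text
[[-2.37451177e-01 -9.37830692e-01 -2.53161079e-01  4.94434775e-01]
 [ 9.71399082e-01 -2.29479792e-01 -6.10151592e-02  1.38660958e-02]
 [-8.73462569e-04 -2.60408561e-01  9.65498119e-01  3.43310060e-01]
 [ 0.00000000e+00  0.00000000e+00  0.00000000e+00  1.00000000e+00]] [0.55786751 0.02640077 0.20117526] [-4.50520986e-04 -1.18376720e-01  9.92968652e-01 -7.07102379e-05]
```

View pics/w3.png

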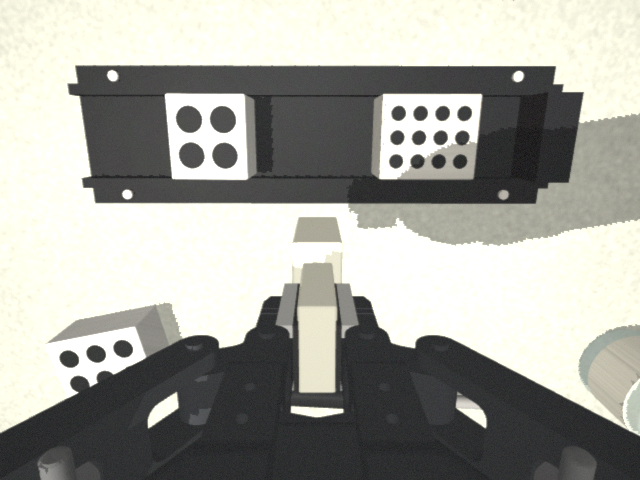

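The wrist view shows the tray nearly level in the image. Block2 is at (210,136), block1 at (430,136), and the stop at about (515–580, 137). The screws are at (112,76), (518,76), (127,194) and (503,194). I'll take a second place 60 mm along for two-view heights.

Emit:
move_arm --pt "0 0.15 0 0" --pt "0 0.15 0 0" --pt "0 0 0 0" --pt "0 0 0 0"

```text
clock: 5.13
position: [0.5438, 0.0846, 0.2015]
tool_rot: [-0.0, -0.118, 0.993, 0.0]
force: [0.6, 0.2, -0.4]
width: 0.011
gripper_force: 59.5
```

Run:
```python
from h import *
w=snapshot("wrist");pickle.dump(w,open("w4.pkl","wb"))
ims=[cv2.convertScaleAbs(pickle.load(open(f,"rb"))["image"][60:210,:,::-1],alpha=3) for f in("w3.pkl","w4.pkl")]
c=np.vstack([i[:,230:630] for i in ims]); cv2.imwrite("pics/c3.png",cv2.resize(c,None,fx=2,fy=2,interpolation=cv2.INTER_NEAREST))
print(ctrl.sense()["position"])
for f in("w3.pkl","w4.pkl"):
    g=pickle.load(open(f,"rb"))["image"].mean(2); m=(g>55).astype(np.uint8); m[210:]=0
    N,l,s,cc=cv2.connectedComponentsWithStats(m)
    for i in range(1,N):
        if 30<s[i,4]<15000: print(f,s[i],np.round(cc[i],1))
    print([int(x) for x in g[150,480:600]])
```

```text
[0.5439456  0.08398487 0.20149073]
w3.pkl [106  69  13  14 136] [112.2  75.4]
w3.pkl [511  70  14  13 137] [517.7  76.1]
w3.pkl [ 164   91   93   90 6035] [211.7 135.6]
w3.pkl [ 371   93  112   87 7671] [424.3 135.2]
w3.pkl [121 189  13  12 114] [126.8 194.1]
w3.pkl [498 190  11  10  93] [503.  194.3]
[30, 31, 32, 27, 31, 30, 33, 33, 30, 28, 31, 28, 29, 30, 29, 28, 30, 25, 28, 26, 26, 27, 32, 32, 31, 27, 29, 28, 27, 30, 31, 28, 30, 29, 18, 21, 20, 21, 20, 19, 18, 22, 20, 19, 26, 22, 21, 19, 22, 25, 18, 22, 21, 20, 21, 19, 23, 17, 22, 21, 25, 27, 27, 27, 27, 28, 27, 29, 27, 29, 30, 29, 29, 28, 28, 27, 27, 29, 31, 27, 29, 29, 27, 27, 25, 29, 28, 31, 24, 23, 30, 27, 28, 46, 94, 106, 108, 109, 111, 112, 113, 113, 109, 109, 108, 107, 106, 106, 107, 108, 109, 108, 108, 107, 108, 108, 109, 111, 109, 109]
w4.pkl [ 32  70  13  13 132] [37.8 76.2]
w4.pkl [437  70  13  13 128] [442.8  76. ]
w4.pkl [  80   93  107   88 6658] [135.7 136. ]
w4.pkl [ 297   93  101   88 7280] [346.2 136. ]
w4.pkl [ 52 189  13  12 113] [ 57.8 194.4]
w4.pkl [429 190  10  10  84] [433.4 194.3]
w4.pkl [635 191   5  19  45] [637.9 202.6]
[28, 27, 26, 25, 29, 27, 25, 28, 31, 28, 30, 23, 36, 76, 98, 102, 102, 104, 103, 106, 107, 107, 108, 106, 104, 104, 104, 105, 108, 110, 111, 111, 109, 108, 107, 104, 105, 104, 104, 107, 104, 107, 105, 105, 104, 106, 108, 108, 107, 105, 103, 103, 102, 101, 101, 102, 103, 103, 103, 104, 104, 104, 102, 100, 102, 101, 102, 101, 99, 99, 100, 102, 102, 105, 104, 103, 103, 103, 104, 104, 105, 104, 106, 108, 106, 107, 105, 102, 102, 101, 100, 102, 103, 103, 104, 104, 104, 104, 104, 104, 102, 102, 100, 97, 97, 99, 100, 102, 104, 105, 105, 102, 102, 102, 104, 104, 103, 104, 103, 101]
```

View pics/c3.png

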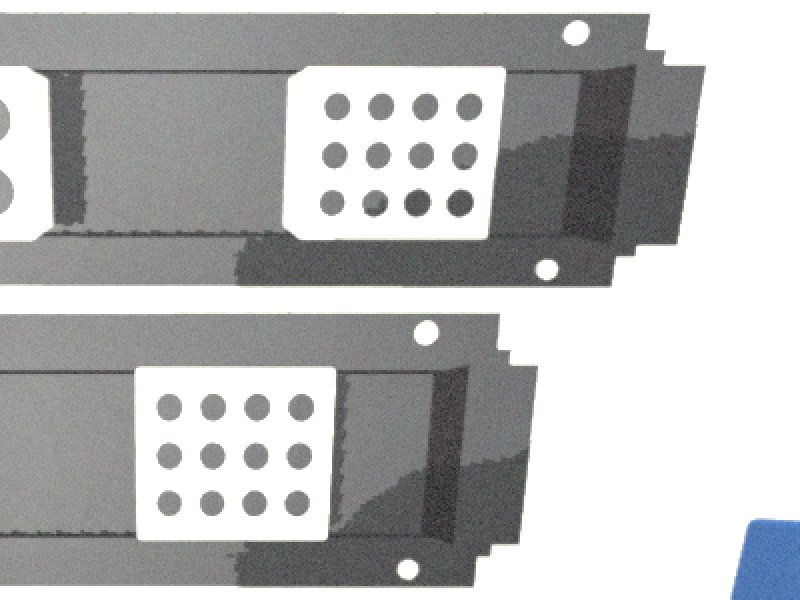

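Both views show the stop's inner top edge at (547.5,93)–(535.5,181) and (464,93)–(456.5,181.5), and block1's near edge at (483,93.5) and (398,93.5). There is a clear gap between stop and block.

Run:
```python
from h import *
np.set_printoptions(precision=4,suppress=True)
a,b=[pickle.load(open(f,"rb")) for f in("w3.pkl","w4.pkl")]
P={"sc1":((112.2,75.4),(37.8,76.2)),"sc2":((517.7,76.1),(442.8,76)),"sc3":((126.8,194.1),(57.8,194.4)),"sc4":((503,194.3),(433.4,194.3)),
"st1":((547.5,93),(464,93)),"st2":((535.5,181),(456.5,181.5)),"b1a":((483,93.5),(398,93.5)),"b1b":((474.5,179.5),(394,180)),"b1c":((384,94),(297.5,93.5)),"b1d":((379,179.5),(296.5,180)),
"b2a":((246.5,94),(164,94)),"b2b":((248,180),(168,180))}
X={}
for n,(p,q) in P.items(): X[n]=tri(a,p,b,q); print(n,*X[n])
for s in (a,b):
    i=0 if s is a else 1
    S=[cast(s,P[k][i],.02) for k in("sc1","sc2","sc3","sc4")]
    for u,v in((0,1),(2,3)): d=S[v]-S[u]; print("yaw y-axis",np.degrees(np.arctan2(d[1],d[0])),np.linalg.norm(d))
    mid=np.mean(S,0)
    st=np.mean([cast(s,P[k][i],.046) for k in("st1","st2")],0)
    B=[cast(s,P[k][i],.051) for k in("b1a","b1b","b1c","b1d","b2a","b2b")]
    Y=np.array([-np.sin(np.radians(13.6)),np.cos(np.radians(13.6)),0]);Xa=np.array([Y[1],-Y[0],0])
    print("stop",st,"x off screws mid",(mid-st)@Xa,(mid-st)@Y,"rel y from stop:",[round((q-st)@Y*1e3,1) for q in B],"rel x",[round((q-st)@Xa*1e3,1) for q in B])
# gauge foot in view
s=ctrl.sense();print(s["position"],s["tool_rot"])
```

```text
sc1 [ 0.4912 -0.154   0.0066] 7.687922706023331e-05
sc2 [0.4154 0.1582 0.0066] 6.103492146178901e-05
sc3 [ 0.5828 -0.1314  0.0075] 0.00016392421830744384
sc4 [0.5069 0.1798 0.0079] 0.00010190787288073854
st1 [0.4298 0.1667 0.0444] 1.0701247148107787e-06
st2 [0.4905 0.1816 0.045 ] 0.00044141183645530184
b1a [0.442  0.1202 0.05  ] 8.137201244082672e-05
b1b [0.5001 0.1345 0.0505] 0.0003497838175916365
b1c [0.4591 0.0524 0.0556] 0.0005212905112393524
b1d [0.5162 0.0649 0.0582] 0.00021793789458330912
b2a [ 0.481  -0.0415  0.0422] 0.0003465318078679517
b2b [ 0.5398 -0.0274  0.05  ] 0.00028561234654237675
yaw y-axis 103.63758139890925 0.3084935996936738
yaw y-axis 103.71320484208898 0.308601770324671
stop [0.4602 0.1734 0.046 ] x off screws mid 1.0965450446251412e-05 -0.16479556114885657 rel y from stop: [np.float64(-47.8), np.float64(-47.4), np.float64(-116.6), np.float64(-117.5), np.float64(-212.2), np.float64(-213.7)] rel x [np.float64(-30.1), np.float64(29.4), np.float64(-29.6), np.float64(29.6), np.float64(-29.4), np.float64(30.2)]
yaw y-axis 103.66238170049596 0.30850738027407343
yaw y-axis 103.66501242123931 0.30853152333969874
stop [0.4603 0.1737 0.046 ] x off screws mid -0.00023955379007632727 -0.16281106914627028 rel y from stop: [np.float64(-47.9), np.float64(-47.6), np.float64(-117.8), np.float64(-119.3), np.float64(-210.8), np.float64(-213.8)] rel x [np.float64(-30.4), np.float64(29.5), np.float64(-30.4), np.float64(29.6), np.float64(-30.0), np.float64(29.7)]
[0.5439 0.084  0.2015] [-0.     -0.1181  0.993  -0.0001]
```

Heights agree with the text: stop top 0.045, block top 0.050. The tray's y axis is at 103.65°, and the tool is at 103.56°. The stop face is at (0.460,0.1735), block1 spans -47.7 to -117.7 mm from it, and block2's front is at about -212 mm. I'll place the gauge with its centre 20 mm from the stop.

Emit:
move_arm --pt "0.075 0.108 0 0" --pt "0.075 0.108 0 0" --pt "0.075 0.108 0 0" --pt "0.075 0.108 0 0" --pt "0 0 0.15 -0.0005" --pt "0 0 0.15 0" --pt "0 0 0.15 0" --pt "0 0 0 0"

```text
clock: 5.85
position: [0.4625, 0.1513, 0.1067]
tool_rot: [-0.004, -0.118, 0.993, -0.002]
force: [-0.8, -1.7, -0.6]
width: 0.0112
gripper_force: 59.4
```

Emit:
move_arm --pt "0 0 0 0" --pt "0 0 0 0" --pt "0 0 0 0"

```text
clock: 6.1
position: [0.4669, 0.1548, 0.1132]
tool_rot: [0.001, -0.119, 0.993, 0.001]
force: [0.9, -0.3, -1.3]
width: 0.0112
gripper_force: 59.4
```

Emit:
move_arm --pt "0.01 0 0.1 0" --pt "0 0 0.09 0" --pt "0 0 0.03 0" --pt "0 0 0.015 0" --pt "0 0 0 0" --pt "0 0 0 0"

```text
clock: 6.6
position: [0.4644, 0.1544, 0.0654]
tool_rot: [0.001, -0.119, 0.993, 0.0]
force: [0.7, 0.2, -0.4]
width: 0.0109
gripper_force: 59.5
```

Emit:
move_arm --pt "0 0 0 0" --pt "0 0 0 0" --pt "0 0 0 0"

```text
clock: 6.85
position: [0.4639, 0.1543, 0.0649]
tool_rot: [0.0, -0.119, 0.993, 0.0]
force: [-0.6, 1.1, -1.6]
width: 0.0113
gripper_force: 59.5
```

Emit:
move_arm --pt "0 0.02 0 0" --pt "0 0.015 0 0" --pt "0 0 0 0" --pt "0 0 0 0"

```text
clock: 7.18
position: [0.4619, 0.1611, 0.0643]
tool_rot: [0.0, -0.12, 0.993, 0.0]
force: [-0.2, -0.4, -1.2]
width: 0.0112
gripper_force: 59.5
```

Emit:
move_arm --pt "0 0.003 0 0" --pt "0 0.003 0 0" --pt "0 0 0 0" --pt "0 0 0 0"

```text
clock: 7.52
position: [0.4617, 0.1619, 0.0643]
tool_rot: [-0.0, -0.119, 0.993, -0.0]
force: [-0.8, 1.0, -1.1]
width: 0.0109
gripper_force: 59.5
```

Emit:
move_arm --pt "0 0.004 0 0" --pt "0 0 0 0" --pt "0 0 0 0"

```text
clock: 7.77
position: [0.4615, 0.1621, 0.0643]
tool_rot: [-0.0, -0.119, 0.993, -0.0]
force: [2.5, -4.6, -1.0]
width: 0.0113
gripper_force: 59.7
```

Emit:
move_arm --pt "0 0.004 0 0" --pt "0 0 0 0" --pt "0 0 0 0"

```text
clock: 8.02
position: [0.4615, 0.1623, 0.0643]
tool_rot: [-0.0, -0.119, 0.993, -0.001]
force: [5.6, -8.2, 0.2]
width: 0.0109
gripper_force: 59.7
```

Emit:
move_arm --pt "0 -0.006 0 0" --pt "0 0 0.001 0" --pt "0 0 0 0" --pt "0 0 0 0"

```text
clock: 8.35
position: [0.4616, 0.1621, 0.0641]
tool_rot: [-0.0, -0.119, 0.993, -0.0]
force: [2.2, -4.5, -0.1]
width: 0.0111
gripper_force: 59.8
```

Emit:
move_arm --hand -1 --pt "0 0 0 0" --pt "0 0 0 0" --pt "0 0 0 0" --pt "0 0 0 0" --pt "0 0 0 0" --pt "0 0 0 0" --pt "0 0 0 0"

```text
clock: 8.93
position: [0.4616, 0.1625, 0.0641]
tool_rot: [0.0, -0.119, 0.993, 0.0]
force: [0.0, 0.1, -0.4]
width: 0.0854
gripper_force: 0.0
```

Emit:
move_arm --pt "0 0 -0.05 0" --pt "0 0 -0.15 0" --pt "0 0 -0.2 0" --pt "0 0 -0.1 0" --pt "0 0 0 0" --pt "0 0 0 0"

```text
clock: 9.43
position: [0.4621, 0.1629, 0.1655]
tool_rot: [0.001, -0.119, 0.993, 0.001]
force: [-0.8, -0.1, -0.3]
width: 0.0853
gripper_force: 0.0
```

Emit:
move_arm --hand 1 --pt "0 -0.155 0 0" --pt "0 -0.155 0 0" --pt "0 -0.155 0 0" --pt "0 -0.155 0 0" --pt "0 -0.155 0 0" --pt "0 0 0 0" --pt "0 0 0 0" --pt "0 0 0 0"

```text
clock: 10.1
position: [0.4977, 0.0115, 0.1631]
tool_rot: [-0.001, -0.119, 0.993, -0.0]
force: [0.2, -0.2, -0.1]
width: 0.0
gripper_force: 0.0
```

Run:
```python
from h import *
w=snapshot("wrist");pickle.dump(w,open("w5.pkl","wb"));cv2.imwrite("pics/w5.png",cv2.convertScaleAbs(w["image"][...,::-1],alpha=1.8))
s=ctrl.sense();print(s["position"],s["width"])
```

```text
[0.49781809 0.01199761 0.16335063] 0.00011772657054285054
```

View pics/w5.png

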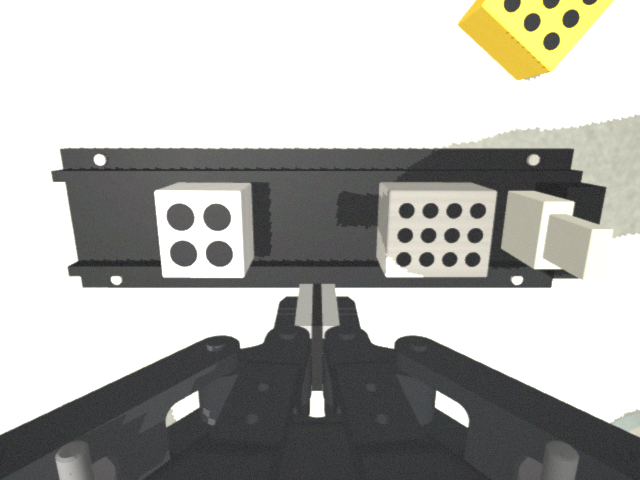

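The gauge stands at (535,225) against the stop, both blocks are in the channel, and the closed fingers are over the free middle. I'll descend and push block1.

Emit:
move_arm --pt "0 0 0.15 0" --pt "0 0 0.2 0" --pt "0 0 0.2 0" --pt "0 0 0.1 0" --pt "0 0 0.05 0" --pt "0 0 0 0" --pt "0 0 0 0" --pt "0 0 0 0"

```text
clock: 10.82
position: [0.4989, 0.0126, 0.0249]
tool_rot: [0.001, -0.12, 0.993, 0.0]
force: [0.2, 0.4, 0.3]
width: -0.0
gripper_force: 0.0
```

Emit:
move_arm --pt "0 0.05 0 0" --pt "0 0.05 0 0" --pt "0 0.03 0 0" --pt "0 0.02 0 0" --pt "0 0 0 0" --pt "0 0 0 0"

```text
clock: 11.32
position: [0.4912, 0.0414, 0.0244]
tool_rot: [0.0, -0.12, 0.993, 0.0]
force: [0.7, -0.5, 0.6]
width: -0.0001
gripper_force: 0.0
```

Emit:
move_arm --pt "0 0.012 0 0" --pt "0 0.012 0 0" --pt "0 0.012 0 0" --pt "0 0.012 0 0" --pt "0 0.012 0 0" --pt "0 0.012 0 0" --pt "0 0.012 0 0" --pt "0 0 0 0"

```text
clock: 11.98
position: [0.487, 0.0569, 0.0241]
tool_rot: [-0.0, -0.119, 0.993, -0.0]
force: [-0.0, -2.2, 2.2]
width: 0.0001
gripper_force: 1.6
```

Emit:
move_arm --pt "0 0.012 0 0" --pt "0 0.012 0 0" --pt "0 0.012 0 0" --pt "0 0.012 0 0" --pt "0 0 0 0" --pt "0 0 0 0"

```text
clock: 12.48
position: [0.4848, 0.0663, 0.0241]
tool_rot: [-0.0, -0.119, 0.993, -0.0]
force: [-0.4, -3.3, 2.6]
width: -0.0001
gripper_force: 1.6
```

Emit:
move_arm --pt "0 0.008 0 0" --pt "0 0.008 0 0" --pt "0 0.008 0 0" --pt "0 0.008 0 0" --pt "0 0 0 0"

```text
clock: 12.9
position: [0.4834, 0.071, 0.0241]
tool_rot: [-0.001, -0.119, 0.993, -0.001]
force: [5.2, -15.2, 3.0]
width: 0.0
gripper_force: 7.9
```

Emit:
move_arm --pt "0 0.005 0 0" --pt "0 0.005 0 0" --pt "0 0 0 0"

```text
clock: 13.15
position: [0.4831, 0.0712, 0.0242]
tool_rot: [-0.001, -0.119, 0.993, -0.002]
force: [12.1, -27.9, 1.7]
width: -0.0001
gripper_force: 15.0
```

Run:
```python
from h import *
w=snapshot("top");pickle.dump(w,open("t1.pkl","wb"))
c=w["image"][210:320,225:355,::-1];cv2.imwrite("pics/t1.png",cv2.resize(cv2.convertScaleAbs(c,alpha=2),None,fx=5,fy=5,interpolation=cv2.INTER_CUBIC))
s=ctrl.sense();print(s["position"],s["force"])
```

```text
[0.48306364 0.07118888 0.02419419] [ 11.96916385 -27.62429704   1.53797414]
```

Contact at stop, gauge and block1 is firm. Now back off, rise, return over the gauge and grip it.

Emit:
move_arm --pt "0 -0.02 0 0" --pt "0 -0.04 0 0" --pt "0 -0.08 0 0" --pt "0 -0.02 0 0" --pt "0 0 -0.15 0" --pt "0 0 -0.2 0" --pt "0 0 -0.2 0" --pt "0 0 -0.15 0"

```text
clock: 13.87
position: [0.4912, 0.044, 0.1672]
tool_rot: [0.001, -0.119, 0.993, 0.0]
force: [1.2, 0.6, 0.1]
width: 0.0001
gripper_force: 0.0
```

Emit:
move_arm --hand -1 --pt "0 0.1 0 0" --pt "0 0.15 0 0" --pt "0 0.15 0 0" --pt "0 0.15 0 0" --pt "0 0.05 0 0" --pt "0 0 0 0" --pt "0 0 0 0" --pt "0 0 0 0"

```text
clock: 14.53
position: [0.462, 0.1598, 0.1639]
tool_rot: [-0.0, -0.119, 0.993, -0.0]
force: [0.3, -0.4, 0.6]
width: 0.0856
gripper_force: 0.0
```

Run:
```python
from h import *
w=snapshot("wrist");pickle.dump(w,open("w6.pkl","wb"));cv2.imwrite("pics/w6.png",cv2.convertScaleAbs(w["image"][...,::-1],alpha=1.8))
s=ctrl.sense();print(s["position"],s["tool_rot"],s["width"])
```

```text
[0.46212868 0.15953487 0.16396073] [-1.68171735e-04 -1.18931828e-01  9.92902407e-01 -3.62204133e-05] 0.08540174292629943
```

View pics/w6.png

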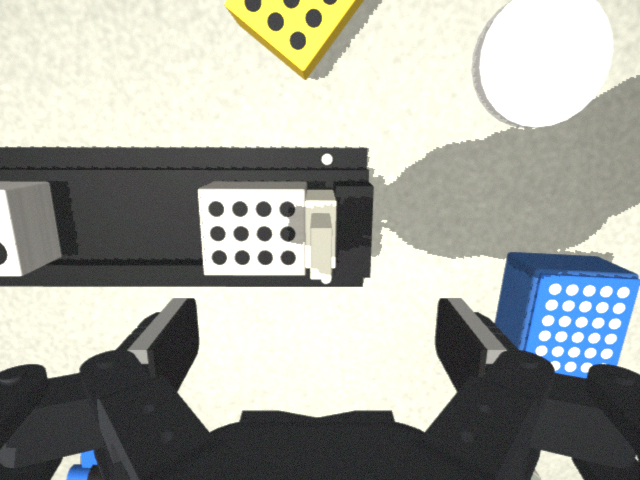

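The gauge is snug at (321,235), between the block1 edge at 306 and the stop at 336. I'll regrip at the recorded place, biased very slightly toward the stop.

Emit:
move_arm --pt "0 0.014 0.1 0" --pt "0 0 0.15 0" --pt "0 0 0.15 0" --pt "0 0 0.07 0" --pt "0 0 0.025 0" --pt "0 0 0 0" --pt "0 0 0 0" --pt "0 0 0 0"

```text
clock: 15.25
position: [0.4623, 0.1632, 0.0663]
tool_rot: [0.001, -0.119, 0.993, 0.0]
force: [0.8, 0.6, 0.1]
width: 0.0852
gripper_force: 0.0
```

Emit:
move_arm --pt "0 0 0 0" --pt "0 0 0 0" --pt "0 0 0 0"

```text
clock: 15.5
position: [0.4618, 0.1633, 0.0659]
tool_rot: [0.001, -0.119, 0.993, 0.0]
force: [0.2, -0.2, 0.7]
width: 0.0857
gripper_force: 0.0
```

Emit:
move_arm --pt "0 -0.004 0 0" --pt "0 0 0 0" --pt "0 0 0 0" --pt "0 0 0 0"

```text
clock: 15.83
position: [0.4616, 0.1622, 0.0652]
tool_rot: [0.0, -0.119, 0.993, 0.0]
force: [-0.7, 0.2, -0.5]
width: 0.0853
gripper_force: 0.0
```

Emit:
move_arm --hand 1 --pt "0 0 0 0" --pt "0 0 0 0" --pt "0 0 0 0" --pt "0 0 0 0" --pt "0 0 0 0" --pt "0 0 0 0" --pt "0 0 0 0" --pt "0 0 0 0"

```text
clock: 16.5
position: [0.4617, 0.1621, 0.0652]
tool_rot: [0.0, -0.119, 0.993, -0.0]
force: [-0.0, -0.6, 2.4]
width: 0.0115
gripper_force: 58.7
```

Emit:
move_arm --pt "0 0 -0.01 0" --pt "0 0 -0.02 0" --pt "0 0 -0.03 0" --pt "0 0 -0.04 0" --pt "0 0 -0.04 0" --pt "0 0 -0.04 0" --pt "0 0 -0.04 0" --pt "0 0 -0.04 0"

```text
clock: 17.17
position: [0.4618, 0.1623, 0.1183]
tool_rot: [0.0, -0.119, 0.993, 0.0]
force: [0.4, -0.8, -1.1]
width: 0.011
gripper_force: 58.5
```

Emit:
move_arm --pt "0 0 -0.06 0" --pt "0 0 -0.06 0" --pt "0 0 0 0" --pt "0 0 0 0" --pt "0 0 0 0"

```text
clock: 17.58
position: [0.4614, 0.1621, 0.1409]
tool_rot: [-0.0, -0.119, 0.993, 0.0]
force: [-0.7, -0.2, -1.8]
width: 0.0111
gripper_force: 58.5
```

Run:
```python
from h import *
w=snapshot("wrist");pickle.dump(w,open("w7.pkl","wb"))
b=pickle.load(open("w6.pkl","rb"))
for n,s in(("before",b),("after",w)):
    g=s["image"].mean(2); print(n,s["pose"][:3,3])
    # block1 top left edge / right edge on rows through block (project expected corners)
    Y=np.array([-.236,.9717,0]);X=np.array([.9717,.236,0]);o=np.array([.4602,.1735,.051])
    for x in(-.022,-.008,.008,.022):
        pl=[]
        for y0 in(-.020,-.090):
            L=np.linspace(-.012,.012,97); v=[cv2.getRectSubPix(g.astype(np.float32),(3,3),tuple(map(float,proj(s,o+x*X+(y0+l)*Y)))).mean() for l in L]
            d=np.gradient(np.array(v)); i=np.argmax(abs(d)); pl.append((round((y0+L[i])*1e3,2),round(d[i],1)))
        print(x,pl)
print(ctrl.sense()["position"])
```

```text
before [0.39833721 0.14637958 0.30603435]
-0.022 [(np.float64(-19.25), np.float32(9.4)), (np.float64(-88.75), np.float32(14.4))]
-0.008 [(np.float64(-30.5), np.float32(-7.3)), (np.float64(-89.25), np.float32(14.1))]
0.008 [(np.float64(-16.75), np.float32(-8.7)), (np.float64(-89.0), np.float32(14.7))]
0.022 [(np.float64(-18.75), np.float32(6.9)), (np.float64(-89.5), np.float32(13.7))]
after [0.39765295 0.14864342 0.28297103]
-0.022 [(np.float64(-20.25), np.float32(-13.1)), (np.float64(-88.75), np.float32(17.2))]
-0.008 [(np.float64(-23.0), np.float32(-9.4)), (np.float64(-89.25), np.float32(17.2))]
0.008 [(np.float64(-23.75), np.float32(7.5)), (np.float64(-88.75), np.float32(17.3))]
0.022 [(np.float64(-25.0), np.float32(-5.7)), (np.float64(-89.25), np.float32(16.6))]
[0.46122775 0.16196096 0.1405919 ]
```

Block1 did not shift: its far edge is at -89 mm both before and after the lift. Now carry the gauge 91.5 mm to the other side.

Emit:
move_arm --pt "0 -0.08 0 0" --pt "0 -0.14 0 0" --pt "0 -0.14 0 0" --pt "0 -0.0975 0 0" --pt "0 0 0 0" --pt "0 0 0 0" --pt "0 0 0 0" --pt "0 0 0 0"

```text
clock: 18.3
position: [0.4832, 0.0737, 0.1408]
tool_rot: [-0.0, -0.119, 0.993, -0.0]
force: [-0.2, -0.9, -1.9]
width: 0.0112
gripper_force: 58.7
```

Emit:
move_arm --pt "0 0 0 0" --pt "0 0 0 0"

```text
clock: 18.47
position: [0.4832, 0.0739, 0.141]
tool_rot: [-0.0, -0.12, 0.993, -0.0]
force: [0.3, 0.7, -0.4]
width: 0.0112
gripper_force: 58.7
```

Emit:
move_arm --pt "0 -0.006 0 0" --pt "0 0 0.06 0" --pt "0 0 0.08 0" --pt "0 0 0.08 0" --pt "0 0 0.08 0" --pt "0 0 0.05 0" --pt "0 0 0.018 0" --pt "0 0 0 0"

```text
clock: 19.13
position: [0.4831, 0.072, 0.0668]
tool_rot: [-0.001, -0.119, 0.993, -0.0]
force: [0.5, -0.4, -1.4]
width: 0.0108
gripper_force: 58.7
```

Emit:
move_arm --pt "0 0 0 0" --pt "0 0 0 0" --pt "0 0 0 0" --pt "0 0 0 0"

```text
clock: 19.47
position: [0.484, 0.0723, 0.0682]
tool_rot: [0.001, -0.119, 0.993, 0.0]
force: [-0.6, 1.2, -1.4]
width: 0.0112
gripper_force: 58.7
```

Emit:
move_arm --pt "0 0 0.012 0" --pt "0 0.004 0 0" --pt "0 0.004 0 0" --pt "0 0 0 0" --pt "0 0 0 0" --pt "0 0 0 0"

```text
clock: 19.97
position: [0.4833, 0.0737, 0.0652]
tool_rot: [0.0, -0.119, 0.993, 0.0]
force: [-0.4, -0.1, 1.0]
width: 0.0113
gripper_force: 59.1
```

Emit:
move_arm --hand -1 --pt "0 0 0 0" --pt "0 0 0 0" --pt "0 0 0 0" --pt "0 0 0 0" --pt "0 0 0 0" --pt "0 0 0 0" --pt "0 0 -0.03 0" --pt "0 0 -0.05 0"

```text
clock: 20.63
position: [0.4825, 0.0733, 0.0807]
tool_rot: [-0.001, -0.119, 0.993, -0.0]
force: [-0.7, -0.0, 0.6]
width: 0.0854
gripper_force: 0.0
```

Emit:
move_arm --pt "0 0 -0.14 0" --pt "0 0 -0.2 0" --pt "0 0 -0.08 0" --pt "0 0 0 0"

```text
clock: 20.97
position: [0.4857, 0.0746, 0.1701]
tool_rot: [0.004, -0.12, 0.993, 0.001]
force: [0.9, 0.9, 0.1]
width: 0.0853
gripper_force: 0.0
```

Emit:
move_arm --hand 1 --pt "0 -0.1 0 0" --pt "0 -0.18 0 0" --pt "0 -0.19 0 0" --pt "0 -0.19 0 0" --pt "0 -0.19 0 0" --pt "0 -0.163 0 0" --pt "0 0 0 0" --pt "0 0 0 0"

```text
clock: 21.63
position: [0.5308, -0.1249, 0.1646]
tool_rot: [-0.001, -0.118, 0.993, 0.0]
force: [-0.9, 0.0, -0.3]
width: -0.0005
gripper_force: 0.0
```

Run:
```python
from h import *
w=snapshot("wrist");pickle.dump(w,open("w8.pkl","wb"));cv2.imwrite("pics/w8.png",cv2.convertScaleAbs(w["image"][...,::-1],alpha=1.8))
s=ctrl.sense();print(s["position"],s["tool_rot"],s["width"])
```

```text
[ 0.5307074  -0.12381488  0.1647049 ] [-4.86856107e-04 -1.18224011e-01  9.92986823e-01  1.22935514e-04] 0.0002605858539483368
```

View pics/w8.png

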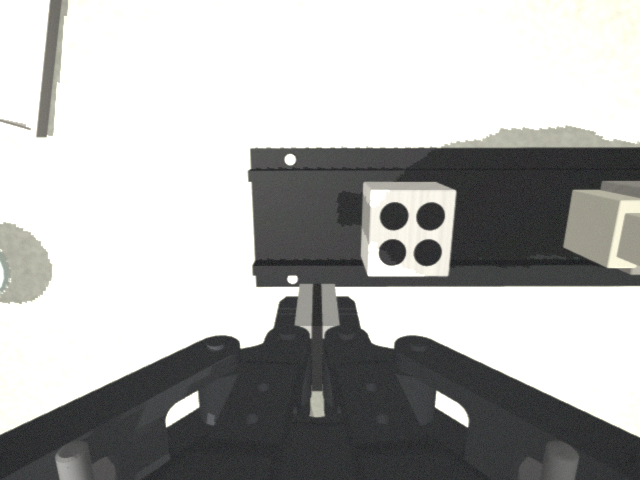

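Block2 is at (410,230), the gauge stands at right (605,225), and the fingers are over the free open end. Descend and push gently.

Emit:
move_arm --pt "0 0 0.15 0" --pt "0 0 0.2 0" --pt "0 0 0.2 0" --pt "0 0 0.1 0" --pt "0 0 0.05 0" --pt "0 0 0 0" --pt "0 0 0 0" --pt "0 0 0 0"

```text
clock: 22.35
position: [0.5326, -0.1226, 0.0268]
tool_rot: [0.001, -0.12, 0.993, -0.0]
force: [-0.1, -0.1, -0.7]
width: -0.0001
gripper_force: 0.0
```

Emit:
move_arm --pt "0 0.02 0 0" --pt "0 0.02 0 0" --pt "0 0.02 0 0" --pt "0 0.015 0 0" --pt "0 0.015 0 0" --pt "0 0.015 0 0" --pt "0 0.015 0 0" --pt "0 0.015 0 0"

```text
clock: 23.02
position: [0.525, -0.0968, 0.0253]
tool_rot: [0.0, -0.119, 0.993, -0.0]
force: [0.3, -3.6, 1.8]
width: 0.0002
gripper_force: 1.2
```

Emit:
move_arm --pt "0 0.02 0 0" --pt "0 0.02 0 0" --pt "0 0.02 0 0" --pt "0 0.02 0 0" --pt "0 0.02 0 0" --pt "0 0.02 0 0" --pt "0 0.02 0 0" --pt "0 0.02 0 0"

```text
clock: 23.68
position: [0.5171, -0.0655, 0.0251]
tool_rot: [-0.0, -0.119, 0.993, 0.0]
force: [0.8, -1.9, 2.1]
width: 0.0001
gripper_force: 1.2
```

Emit:
move_arm --pt "0 0.02 0 0" --pt "0 0.02 0 0" --pt "0 0.02 0 0" --pt "0 0.02 0 0" --pt "0 0.02 0 0" --pt "0 0.02 0 0" --pt "0 0.02 0 0" --pt "0 0.01 0 0"

```text
clock: 24.35
position: [0.5099, -0.0362, 0.0251]
tool_rot: [-0.0, -0.119, 0.993, 0.0]
force: [0.5, -2.5, 2.3]
width: 0.0003
gripper_force: 1.1
```

Emit:
move_arm --pt "0 0 0 0" --pt "0 0 0 0" --pt "0 0 0 0"

```text
clock: 24.6
position: [0.5099, -0.0366, 0.0249]
tool_rot: [-0.0, -0.119, 0.993, 0.0]
force: [-0.0, -0.3, -0.2]
width: 0.0001
gripper_force: 0.0
```

Emit:
move_arm --pt "0 0.02 0 0" --pt "0 0.02 0 0" --pt "0 0.02 0 0" --pt "0 0.02 0 0" --pt "0 0.02 0 0" --pt "0 0.015 0 0" --pt "0 0.01 0 0" --pt "0 0.01 0 0"

```text
clock: 25.27
position: [0.5036, -0.0101, 0.0251]
tool_rot: [-0.0, -0.119, 0.993, 0.0]
force: [-0.4, -1.3, -0.7]
width: -0.0003
gripper_force: 0.6
```

Emit:
move_arm --pt "0 0.005 0 0" --pt "0 0 0 0" --pt "0 0 0 0"

```text
clock: 25.52
position: [0.5035, -0.0094, 0.0251]
tool_rot: [0.0, -0.119, 0.993, 0.0]
force: [0.9, -0.4, -0.6]
width: 0.0003
gripper_force: 0.0
```

Emit:
move_arm --pt "0 0.005 0 0" --pt "0 0.005 0 0" --pt "0 0.005 0 0" --pt "0 0.005 0 0"

```text
clock: 25.85
position: [0.5025, -0.0056, 0.0251]
tool_rot: [0.0, -0.119, 0.993, -0.0]
force: [-0.3, -1.3, 0.4]
width: -0.0003
gripper_force: 0.6
```

Emit:
move_arm --pt "0 0.003 0 0" --pt "0 0 0 0"

```text
clock: 26.02
position: [0.5023, -0.0049, 0.0251]
tool_rot: [-0.0, -0.119, 0.993, 0.0]
force: [-0.9, -0.0, -0.2]
width: -0.0001
gripper_force: 0.3
```

Run:
```python
from h import *
w=snapshot("wrist");pickle.dump(w,open("w9.pkl","wb"));cv2.imwrite("pics/w9.png",cv2.convertScaleAbs(w["image"][...,::-1],alpha=1.8))
s=ctrl.sense();d=np.array(s["position"])-[.4602,.1735,0];print(s["position"],d@[-.236,.9717,0],s["gripper_force"],s["force"])
```

```text
[ 0.50236442 -0.00494529  0.02510144] -0.18334609396078938 0.19776171538978815 [-0.44011138 -0.17443636  0.48168118]
```

Emit:
move_arm --pt "0 0.003 0 0"

```text
clock: 26.15
position: [0.5022, -0.0045, 0.0251]
tool_rot: [-0.0, -0.119, 0.993, -0.0]
force: [0.4, -1.1, 0.5]
width: -0.0001
gripper_force: 0.7
```

Emit:
move_arm --pt "0 0.002 0 0"

```text
clock: 26.23
position: [0.5021, -0.0041, 0.0251]
tool_rot: [-0.0, -0.119, 0.993, -0.0]
force: [0.4, -0.7, -0.3]
width: 0.0001
gripper_force: 0.6
```

Emit:
move_arm --pt "0 0.001 0 0"

```text
clock: 26.32
position: [0.5021, -0.0039, 0.0251]
tool_rot: [-0.0, -0.119, 0.993, -0.0]
force: [0.5, -2.6, 0.7]
width: -0.0001
gripper_force: 1.0
```

Emit:
move_arm --pt "0 0 0 0"

```text
clock: 26.4
position: [0.5021, -0.0039, 0.0251]
tool_rot: [0.0, -0.119, 0.993, -0.0]
force: [-0.3, -0.9, 0.6]
width: -0.0002
gripper_force: 0.7
```

Pad force rose from 0.6 to 1.0 N, so block2 is now moving the gauge. About 0.9 mm remain; I'll creep in 0.2 mm steps.

Emit:
move_arm --pt "0 0.001 0 0"

```text
clock: 26.48
position: [0.5021, -0.0038, 0.0251]
tool_rot: [-0.0, -0.119, 0.993, -0.0]
force: [-0.5, -1.3, -0.0]
width: 0.0
gripper_force: 1.0
```

Emit:
move_arm --pt "0 0.001 0 0"

```text
clock: 26.57
position: [0.502, -0.0035, 0.0251]
tool_rot: [0.0, -0.119, 0.993, -0.0]
force: [0.7, -2.2, 0.1]
width: -0.0003
gripper_force: 1.0
```

Emit:
move_arm --pt "0 0.001 0 0"

```text
clock: 26.65
position: [0.502, -0.0033, 0.0251]
tool_rot: [-0.0, -0.119, 0.993, -0.0]
force: [0.3, -2.4, 0.7]
width: -0.0003
gripper_force: 1.0
```

Emit:
move_arm --pt "0 0.001 0 0"

```text
clock: 26.73
position: [0.5019, -0.0031, 0.0251]
tool_rot: [0.0, -0.119, 0.993, -0.0]
force: [0.6, -2.0, -0.1]
width: -0.0001
gripper_force: 1.1
```

Emit:
move_arm --pt "0 0.001 0 0"

```text
clock: 26.82
position: [0.5018, -0.0031, 0.0251]
tool_rot: [-0.0, -0.119, 0.993, -0.0]
force: [0.2, -4.5, 0.4]
width: 0.0002
gripper_force: 2.2
```

Contact: 2.2 N per pad, below what moves block1 on top of the rest. Back off, rise and return over the gauge.

Emit:
move_arm --pt "0 -0.01 0 0" --pt "0 -0.03 0 0" --pt "0 -0.08 0 0" --pt "0 -0.03 0 0" --pt "0 0 -0.15 0" --pt "0 0 -0.2 0" --pt "0 0 -0.2 0" --pt "0 0 -0.15 0"

```text
clock: 27.48
position: [0.5096, -0.0324, 0.1682]
tool_rot: [0.001, -0.119, 0.993, 0.0]
force: [0.2, -0.1, -0.1]
width: 0.0
gripper_force: 0.0
```

Emit:
move_arm --hand -1 --pt "0 0.1 0 0" --pt "0 0.15 0 0" --pt "0 0.15 0 0" --pt "0 0.1 0 0" --pt "0 0.05 0 0" --pt "0 0 0 0" --pt "0 0 0 0" --pt "0 0 0 0"

```text
clock: 28.15
position: [0.483, 0.0742, 0.165]
tool_rot: [-0.0, -0.119, 0.993, -0.0]
force: [-1.3, -0.3, -0.9]
width: 0.0851
gripper_force: 0.0
```

Run:
```python
from h import *
w=snapshot("wrist");pickle.dump(w,open("w10.pkl","wb"));cv2.imwrite("pics/w10.png",cv2.convertScaleAbs(w["image"][...,::-1],alpha=1.8))
s=ctrl.sense();d=np.array(s["position"])-[.4602,.1735,0];print(s["position"],d@[-.236,.9717,0])
```

```text
[0.48301271 0.07407143 0.16494869] -0.10199853948462513
```

View pics/w10.png

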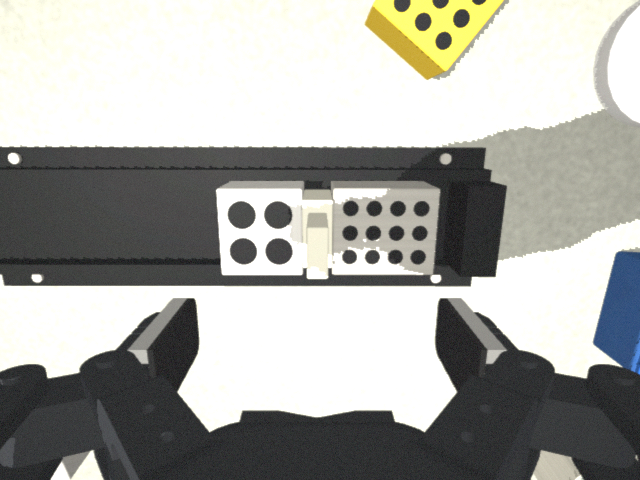

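Block2, the gauge (317,230) and block1 stand in contact, with an even gap at the stop. I have now viewed 12 pictures, two over the limit of 10, so I'll go on by numbers only. Descend to the gauge.

Emit:
move_arm --pt "0 0.002 0.1 0" --pt "0 0 0.15 0" --pt "0 0 0.14 0" --pt "0 0 0.07 0" --pt "0 0 0.035 0" --pt "0 0 0 0" --pt "0 0 0 0" --pt "0 0 0 0"

```text
clock: 28.87
position: [0.4837, 0.0753, 0.0672]
tool_rot: [0.001, -0.119, 0.993, 0.0]
force: [0.2, -0.6, 0.2]
width: 0.0854
gripper_force: 0.0
```

Emit:
move_arm --pt "0 0 0 0" --pt "0 0 0 0" --pt "0 0 0 0" --pt "0 0 0 0"

```text
clock: 29.2
position: [0.483, 0.0754, 0.0666]
tool_rot: [0.0, -0.119, 0.993, 0.0]
force: [0.9, -0.6, 0.2]
width: 0.0852
gripper_force: 0.0
```

Run:
```python
from h import *
s=ctrl.sense();d=np.array(s["position"])-[.4602,.1735,0];print(s["position"],d@[-.236,.9717,0])
```

```text
[0.4830409  0.07538213 0.06659037] -0.10073158891424312
```

Emit:
move_arm --pt "0 -0.003 0 0" --pt "0 0 0 0" --pt "0 0 0 0" --pt "0 0 0 0" --pt "0 0 0 0"

```text
clock: 29.62
position: [0.483, 0.0746, 0.0661]
tool_rot: [-0.0, -0.119, 0.993, -0.0]
force: [0.3, 0.2, -0.3]
width: 0.0855
gripper_force: 0.0
```

Run:
```python
from h import *
s=ctrl.sense();d=np.array(s["position"])-[.4602,.1735,0];print(s["position"],d@[-.236,.9717,0])
```

```text
[0.48295228 0.07460761 0.06606714] -0.10146327480030534
```

Emit:
move_arm --hand 1 --pt "0 0 0 0" --pt "0 0 0 0" --pt "0 0 0 0" --pt "0 0 0 0" --pt "0 0 0 0" --pt "0 0 0 0" --pt "0 0 0 0" --pt "0 0 0 0"

```text
clock: 30.28
position: [0.4831, 0.0745, 0.0662]
tool_rot: [0.0, -0.119, 0.993, -0.0]
force: [0.1, -1.5, 1.9]
width: 0.0112
gripper_force: 58.7
```

Emit:
move_arm --pt "0 0 -0.01 0" --pt "0 0 -0.02 0" --pt "0 0 -0.03 0" --pt "0 0 -0.04 0" --pt "0 0 -0.04 0" --pt "0 0 -0.04 0" --pt "0 0 -0.04 0" --pt "0 0 -0.04 0"

```text
clock: 30.95
position: [0.4831, 0.0748, 0.1192]
tool_rot: [0.0, -0.119, 0.993, 0.0]
force: [0.0, -0.5, -0.9]
width: 0.011
gripper_force: 58.5
```

Emit:
move_arm --pt "0 0 -0.08 0" --pt "0 0 -0.1 0" --pt "0 0 -0.08 0" --pt "0 0 0 0" --pt "0 0 0 0" --pt "0 0 0 0"

```text
clock: 31.45
position: [0.4825, 0.0746, 0.1699]
tool_rot: [-0.0, -0.119, 0.993, 0.0]
force: [-0.1, -1.0, -1.3]
width: 0.0109
gripper_force: 58.5
```

Run:
```python
from h import *
w=snapshot("wrist");pickle.dump(w,open("w11.pkl","wb"))
b=pickle.load(open("w10.pkl","rb"));b7=pickle.load(open("w7.pkl","rb"))
Y=np.array([-.236,.9717,0]);X=np.array([.9717,.236,0])
for n,s in(("w7",b7),("w10",b),("after",w)):
    g=s["image"].mean(2).astype(np.float32)
    for nm,y0,z in(("stop",0,.046),("b1+",-.020,.051),("b1-",-.090,.051),("b2+",-.110,.051),("b2-",-.166,.051)):
        r=[]
        for x in(-.022,-.015,.0,.015,.022):
            o=np.array([.4602,.1735,z]);L=np.linspace(-.006,.006,97); v=[cv2.getRectSubPix(g,(3,3),tuple(map(float,proj(s,o+x*X+(y0+l)*Y)))).mean() for l in L]
            d=np.gradient(np.array(v)); i=np.argmax(abs(d)); r.append((round(float(y0+L[i])*1e3,1),round(float(d[i]),1)))
        print(n,nm,r)
s=ctrl.sense();print(s["position"],s["width"])
```

```text
w7 stop [(-3.6, -1.0), (2.8, -4.8), (5.9, -10.6), (6.0, -6.4), (5.8, -5.9)]
w7 b1+ [(-20.1, -6.5), (-21.5, -4.8), (-26.0, 7.4), (-18.8, -7.1), (-25.1, -2.9)]
w7 b1- [(-88.5, 8.6), (-89.4, 8.6), (-88.6, 8.3), (-89.2, 8.9), (-89.5, 8.3)]
w7 b2+ [(-107.0, -0.1), (-105.6, -0.1), (-113.6, 0.1), (-114.6, -0.5), (-113.8, 0.2)]
w7 b2- [(-168.9, 1.1), (-169.1, 1.0), (-168.5, 0.8), (-166.0, 0.4), (-171.8, -0.2)]
w10 stop [(-0.5, 0.3), (0.3, 0.5), (0.0, 0.6), (0.6, 0.6), (0.0, 0.3)]
w10 b1+ [(-20.2, -4.5), (-20.6, -4.3), (-20.0, -4.2), (-20.2, -4.3), (-20.4, -3.9)]
w10 b1- [(-90.1, -6.7), (-90.4, -2.4), (-89.9, -2.5), (-84.0, -5.4), (-92.8, 4.4)]
w10 b2+ [(-111.1, -3.8), (-115.8, 4.7), (-106.2, 1.1), (-107.6, -5.1), (-107.0, -4.2)]
w10 b2- [(-165.2, 10.9), (-165.4, 10.6), (-165.6, 10.2), (-165.0, 10.2), (-165.8, 10.1)]
after stop [(-0.3, 0.4), (-0.9, 0.4), (-0.1, 0.6), (-0.1, 0.4), (0.6, 0.4)]
after b1+ [(-20.4, -5.0), (-20.4, -4.8), (-20.2, -4.6), (-20.1, -4.7), (-20.6, -4.4)]
after b1- [(-89.5, 2.7), (-89.5, 2.5), (-84.1, -1.9), (-95.2, -4.8), (-89.2, 2.6)]
after b2+ [(-110.1, -8.5), (-110.5, -8.3), (-114.5, -7.2), (-116.0, 6.8), (-109.4, -7.1)]
after b2- [(-165.6, 11.3), (-165.1, 11.0), (-165.6, 11.1), (-164.9, 10.3), (-165.6, 11.2)]
[0.48239835 0.07444882 0.16948469] 0.011212806557355848
```

Edges measured from the stop: block1 at -20.3 and -89.5, block2 at -110 and -165.5. Both gaps are about 20 mm and nothing moved in the lift. Return the gauge to the dish.

Emit:
move_arm --pt "0.023 -0.083 0 0" --pt "0.0463 -0.1654 0 0" --pt "0.0463 -0.1654 0 0" --pt "0.0463 -0.1654 0 0" --pt "0.0463 -0.1654 0 0" --pt "0.0463 -0.1654 0 0" --pt "0.0463 -0.1654 0 0" --pt "0.0463 -0.1654 0 0"

```text
clock: 32.17
position: [0.4734, -0.1845, 0.1692]
tool_rot: [-0.001, -0.119, 0.993, 0.0]
force: [0.5, 0.4, -0.4]
width: 0.0114
gripper_force: 58.6
```

Emit:
move_arm --pt "0.0463 -0.1654 0 0" --pt "0.0463 -0.1654 0 0" --pt "0.0463 -0.1654 0 0" --pt "0.0463 -0.1654 0 0" --pt "0.0463 -0.1654 0 0" --pt "0.023 -0.083 0 0.029" --pt "0 0 0 0" --pt "0 0 0 0"

```text
clock: 32.83
position: [0.4669, -0.3725, 0.1684]
tool_rot: [-0.001, -0.073, 0.997, 0.001]
force: [-0.6, 0.0, -0.7]
width: 0.0112
gripper_force: 58.7
```

Emit:
move_arm --pt "0 0 0 0" --pt "0 0 0 0" --pt "0 0 0 0"

```text
clock: 33.08
position: [0.4681, -0.3709, 0.1701]
tool_rot: [-0.0, -0.075, 0.997, 0.0]
force: [-0.3, 0.1, -0.8]
width: 0.0115
gripper_force: 58.8
```

Emit:
move_arm --pt "0 0 0.1 0" --pt "0 0 0.15 0" --pt "0 0 0.14 0" --pt "0 0 0.08 0" --pt "0 0 0.04 0" --pt "0 0 0 0" --pt "0 0 0 0" --pt "0 0 0 0"

```text
clock: 33.75
position: [0.4691, -0.372, 0.0696]
tool_rot: [0.001, -0.074, 0.997, -0.001]
force: [-0.4, 0.2, -0.9]
width: 0.0111
gripper_force: 58.7
```

Emit:
move_arm --pt "0 0 0 0" --pt "0 0 0 0" --pt "0 0 0 0"

```text
clock: 34.0
position: [0.4684, -0.372, 0.069]
tool_rot: [0.001, -0.074, 0.997, -0.0]
force: [-0.6, -0.9, -1.0]
width: 0.0109
gripper_force: 58.7
```

Emit:
move_arm --pt "0 0 0.008 0" --pt "0 0 0.008 0" --pt "0 0 0.004 0" --pt "0 0 0 0" --pt "0 0 0 0"

```text
clock: 34.42
position: [0.4679, -0.3719, 0.0642]
tool_rot: [-0.0, -0.074, 0.997, -0.0]
force: [-0.9, 0.7, 2.3]
width: 0.0112
gripper_force: 59.2
```

Emit:
move_arm --pt "0 0 0.003 0" --pt "0 0 0 0" --pt "0 0 0 0"

```text
clock: 34.67
position: [0.468, -0.3719, 0.0642]
tool_rot: [0.0, -0.074, 0.997, -0.0]
force: [-2.8, 1.6, 7.3]
width: 0.0112
gripper_force: 60.1
```

On the dish floor (7 N up). Relieve, release, rise, move clear and check.

Emit:
move_arm --pt "0 0 -0.004 0" --pt "0 0 0 0" --pt "0 0 0 0"

```text
clock: 34.92
position: [0.468, -0.3718, 0.0643]
tool_rot: [0.0, -0.074, 0.997, 0.0]
force: [0.7, 0.5, 1.2]
width: 0.0114
gripper_force: 59.1
```

Emit:
move_arm --hand -1 --pt "0 0 0 0" --pt "0 0 0 0" --pt "0 0 0 0" --pt "0 0 0 0" --pt "0 0 0 0" --pt "0 0 0 0" --pt "0 0 -0.03 0" --pt "0 0 -0.06 0"

```text
clock: 35.58
position: [0.467, -0.3714, 0.0814]
tool_rot: [-0.001, -0.074, 0.997, 0.001]
force: [-0.1, -0.1, -0.1]
width: 0.0855
gripper_force: 0.0
```

Emit:
move_arm --pt "0 0 -0.15 0" --pt "0 0 -0.2 0" --pt "0 0 -0.2 0" --pt "0 0 -0.15 0" --pt "0 0 0 0" --pt "0 0 0 0" --pt "0 0 0 0"

```text
clock: 36.17
position: [0.4676, -0.3715, 0.2224]
tool_rot: [0.0, -0.074, 0.997, 0.0]
force: [0.1, -0.3, -1.1]
width: 0.0852
gripper_force: 0.0
```

Run:
```python
from h import *
w=snapshot("wrist");t=snapshot("top");b=pickle.load(open("d0.pkl","rb"))["top"]
np.set_printoptions(precision=4,suppress=True)
# white gauge in wrist view: bright, low-saturation blob near expected place
u,v=proj(w,(.468,-.372,.096)).astype(int);g=w["image"].astype(int);m=np.zeros(g.shape[:2],np.uint8)
sub=g[v-50:v+50,u-50:u+50];m[v-50:v+50,u-50:u+50]=(sub.min(2)>125)
N,l,s,c=cv2.connectedComponentsWithStats(m)
print("exp",u,v,[(s[i].tolist(),c[i].round(1).tolist()) for i in range(1,N) if s[i,4]>20])
for z in(.004,.054,.096): print(z,proj(w,(.468,-.372,z)))
# unchanged bystanders: frame difference in top view outside the arm
d=cv2.absdiff(t["image"],b["image"]).max(2);mm=(d>60).astype(np.uint8)
N,l,s,c=cv2.connectedComponentsWithStats(mm)
print([s[i].tolist() for i in range(1,N) if s[i,4]>25])
cv2.imwrite("pics/t2.png",t["image"][...,::-1])
print(ctrl.sense()["position"],ctrl.sense()["clock"])
```

```text
exp 313 228 [([304, 188, 24, 61, 576], [312.4, 225.6])]
0.004 [313.9918 204.8959]
0.054 [313.5552 216.1402]
0.096 [313.0707 228.6207]
[[384, 99, 101, 323, 9105], [505, 143, 135, 209, 6757], [576, 166, 7, 8, 32], [546, 180, 16, 30, 128], [520, 189, 18, 18, 237], [352, 233, 35, 36, 725], [302, 245, 33, 34, 582], [292, 251, 14, 31, 194], [256, 257, 20, 33, 416], [511, 358, 86, 122, 6042], [410, 405, 106, 61, 3085], [250, 423, 132, 57, 4782], [172, 452, 58, 28, 1139], [615, 459, 11, 9, 90], [631, 459, 9, 9, 58]]
[ 0.4672 -0.3714  0.2212] 36.2667
```

```bash
python3 -c "
from station import ctrl
print(ctrl.finish_job())"
```

```text
the job is handed in; nothing more can be done
None
```

Job handed in at about 36 s: both air gaps measure about 20 mm (20.3 and 20.5 in the last wrist picture) and the gauge is standing upright in its dish. I viewed 12 pictures, two over the limit of 10, and the last top view could not confirm the beaker because the arm or its shadow was over it, though no contact was felt.

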